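# Unhook a circuit-board carrier from a barbed hanger and rack it

## Task

Take the circuit-board carrier off the barbed hook of its hanging stand: raise it a little, draw it out to the upturned tip, tip its lower end outward so that the eye can follow the tip, and work it over the barb. Then stand it upright in the groove of the black rack, fully home, and let go. Go gently, feeling for contact: do not strain the hook or the rack, and leave the other things on the bench where they are.

Things in the scene. Friction and masses are not known exactly. Their poses are not given: they have to be found in the camera images.
- carrier: Circuit-board carrier, 0.22 kg, hanging upright by its eye. Origin mid underside, z up, y its width, x its thickness (the way the hook points). Aluminium plate 4 thick, 90 wide, z 0 to 90, with a green board 2 thick on its +x face (z 35 to 83); then the eye, a bridge 4 thick and 40 wide (z 103 to 118), and a black grip block 10 thick (x), 40 wide, z 118 to 156 (top).
- carrier_eye (a point): Centre of the carrier's closed rectangular eye: 24 wide (y), 13 high, z 90 to 103 above the carrier's underside. Its top edge rests on the hook bar. Held upright the eye cannot pass the upturned tip; tilted 35 to 45 degrees (top towards the column, lower end outward) it passes with about 1.5 mm play on each side.
- carrier_grip (a point): Good TCP point in the black grip block, 145.5 mm above the carrier's underside and 49 mm above the eye centre: pinch across the 10 mm thickness from above.
- stand: Hanging stand fixed to the bench. Origin on the bench under the column, z up; x is the direction in which the hook points. Base 110 x 90 x 12, column 18 x 18, clamp block 26 x 22 at its head, top at z 162. Pushing the hook or stand with more than 20 N strains it.
- hook_root (a point): Where the flat steel hook bar leaves the column axis, z 150 on the bar's mid-line. The bar is 8 wide (y), 5 thick (z), runs level along the stand's +x to a bend, then turns up at 60 degrees above level for 22 along its mid-line. The bend lies 60 to 84 from here, set anew each time and not measured: feel or see it. The carrier hangs 28 to 38 from here.
- hook_level (a point): Point on the bar's top face (z 152.5), 40 from the column axis. The barb: at the bar's free end, on the inner, column-facing side of the upturned part, a slanting tooth points back down towards the bend; from 15 to 22 beyond the bend it stands up to 5.5 from the mid-line.
- rack: Black plastic rack block fixed to the bench, 66 (x) x 124 (y) x 38 high, origin at the middle of its underside, with one groove along its y. The carrier may face either way in it. More than 40 N on it strains it.
- rack_hole0 (a point): Middle of the groove's mouth, on the rack's top face (z 38). The groove is 7 wide (x), 100 long (y), 27 deep (floor 11 above the bench), with a lead-in of 4 around its mouth.
- screwdriver: Screwdriver, 150 long, lying on the bench between the stand and the rack. Leave alone.
- spool: Grey spool, 48 across, 32 high. Leave alone.
- jar: Small amber jar, 44 across, 50 high. Leave alone.
- screwtray: White screw tray, 100 x 70 x 22. Leave alone.
- shell: Opened black device shell with a green board in it, 130 x 200 x 24. Leave alone.
- battery: Grey battery pack, 45 x 75 x 16. Leave alone.
Not all that is in view belongs to the job. Leave any turquoise look-alike of the rack alone. What is shaped like the stand but blue is not meant.

How it is judged:
On the way, in this order (a step that is already met when the one before it is completed fails the run):
1. the carrier is held in the fingers, free of the hook and beyond its tip ((x of carrier_eye in the frame of stand above 0.115 m or height (world z) of carrier_eye above 0.2 m) and height (world z) of carrier_eye above 0.15 m and contact force between the fingers and carrier above 0.5 N and contact force between carrier and stand below 0.05 N), for 0.1 s.
2. the carrier's lower edge is on the floor of the rack's groove (horizontal distance between carrier and rack_hole0 below 0.009 m and z of carrier in the frame of rack_hole0 below -0.0235 m and angle between carrier's own z axis and vertical below 0.17 rad), for 0.2 s.
At the end, for the whole second after the job is handed in: The carrier stands in the rack's groove, released and at rest: its lower edge within 3.5 mm of the groove floor, the middle of its underside within 9 mm of the groove's middle, leaning less than 0.17 rad (all of step 2 and linear speed of carrier below 0.02 m/s and contact force between the fingers and carrier below 0.1 N); the robot touches nothing.
It fails at once if the hook stand is pushed with more than 20 N (contact force between stand and anything else above 20 N).
It fails at once if the rack is pushed with more than 40 N (contact force between rack and anything else above 40 N).
It fails at once if a bystander is moved by more than 20 mm (distance of any of screwdriver, spool, jar, screwtray, shell, battery from where it was at the start of the episode above 0.02 m).
It also fails if it takes over 72 s, if anything falls off the work surface, if the arm or the gripper's body presses on something with over 40 N, if the wrist force passes 120 N, or if a joint passes its speed limit or range.

## Robot

A 7-joint arm with a two-finger parallel gripper is mounted at the origin on the work surface. World frame = base frame: x ahead of the robot, y to its left, z up, the work surface at z = 0. Lengths are in m, angles in rad, forces in N, time in s.
With the tool pointing down it reaches from about 0.4 to 0.875 m from the base axis. Payload 19.3 kg.
Tool frame: the origin (TCP) lies between the finger pads, 19 mm behind the fingertips; this is the grasp point; z points along the fingers, y is the line along which they close (so a half turn about z gives the same grasp; the last joint's range is limited). The gripper opens to 85 mm and grips with 20 to 120 N. Pads are 22 mm wide; open, the fingers measure 114 mm over their backs; the gripper's body (76 mm by 85 mm) begins 54 mm behind the grasp point. The pads swing forward as they close: fully open they stand 13 mm farther back than shut.
Start: joints at [1.263, 0.521, -0.036, 1.599, 0.021, 1.021, -0.113], TCP at [0.147, -0.607, 0.25] pointing down, gripper open.
Joint ranges: [-2.91, 2.91], [-0.3, 2.13], [-1.5, 1.42], [0.17, 2.43], [-1.26, 4.41], [0.16, 1.93], [-2.52, 2.52]. Speed limits (rad/s): [1.89, 1.89, 2.39, 2.39, 3.01, 3.01, 3.01].

## Interface

Orientations are given as [roll, pitch, yaw] about the fixed x, y, z axes, in that order (R = Rz(yaw) Ry(pitch) Rx(roll)).
In Python, from workcell import * gives the robot as it stands. The module is installed in compiled form; this text tells all that it offers.
- The arm moves only by the tool play_rows, never from a script. Its argument "deltas" is a list of rows, each a list of 7 numbers: the shift along the tool's x, y, z in units of 500 mm (1.0 is 500 mm), then the turn, a rotation vector about the tool's x, y, z in units of 120 degrees (1.0 is 120 degrees), then the closure, from 0 (fully open) to 1 (shut). A call has 1 to 10 rows; each row is the pose to reach, as a shift and turn from the pose commanded when the call began, along the tool's axes at that moment; what a row does not reach only later rows make up. A row lasts 1/10 s, in which the tool goes at most 50 mm and 8.59 degrees, less where a joint would pass 70% of its speed; a pose out of reach is approached as far as the arm can. A call with a number of a shift or a turn outside -1 to 1 is refused whole. A call with a gripper value outside its range is refused whole. The fingers move at their own pace and stop on an object; "newtons" is the grip in N (left out, the last holds). Time passes only in rows, so rows that repeat a pose let the fingers close. It gives the time, the measured TCP pose, the force, the opening and the grip force at its end, in the units of the state.
- observe(): the state, without advancing time (a new reading comes with each control period).
- grab_frame(name): name is "scene" or "top"; returns the picture (384x512x3 uint8, red, green, blue); there is no depth.
- get_calibration(name): a dict with "fovy" (degrees; the focal length in pixels is half the picture's height over the tangent of half this angle, whatever the lens; pixels are square), "cx", "cy" (the principal point, pixels), "xyz" and "rotation" of the camera in the world. Camera axes: x right, y down, z forward; pixel columns grow to the right and rows downward; lengths in m; the calibration is good to about 2 mm. A picture is of the moment at which its call begins. get_calibration takes no time and is no camera call.
- job_done(): hands the job in; it is judged then, once.
The state is a dict: "clock": time; "qpos": joint angles; "qd": joint speeds; "joint_efforts": joint torques, N m; "position": TCP position; "tool_rot": TCP orientation; "force": force on the tool from outside, world axes, zero at the start; "moment": the same for the moment, N m; "grip_width": finger opening in m; "finger_force": force on a finger pad.
Only numpy, scipy, OpenCV 4.12 (cv2) and the standard library are available. Lean on these libraries where they do the work, as an engineer would, in place of code of your own. Each camera call takes 0.05 s, during which the arm holds its last target. There are 200 camera calls.

## Working session

There is one attempt and no reset: what is moved stays moved. The work goes in short steps, Python scripts to look and compute and a tool call to move; the robot and the scene stay as the last step left them, time stands still between calls to the robot, and variables do not carry over. Pictures are saved under pics/ and viewed, at most 10 in all, crops included, and the job is handed in when it is done.

Besides the shell and the picture viewer there is one more tool, called after "Call:" in YAML: its name, and indented under it one key for each argument. play_rows: Moves the arm, as the interface text tells. Its arguments: {"type":"object","properties":{"deltas":{"type":"array"},"newtons":{"type":"number"}},"required":["deltas"]}

```bash
mkdir -p pics; python3 - <<'E'
from workcell import *
import cv2
print(observe())
for n in("scene","top"):
    im=grab_frame(n); cv2.imwrite(f"pics/{n}0.png",im[:,:,::-1]); print(get_calibration(n))
E
```

```text
{'clock': 0.0, 'qpos': array([ 1.26280817,  0.52198682, -0.03631079,  1.60001699,  0.02118069,
        1.02111842, -0.11276923]), 'qd': array([-0.00032888,  0.00028598,  0.00063937,  0.00116813,  0.00102629,
       -0.00031119,  0.0004758 ]), 'joint_efforts': array([ 5.17666231e-04, -9.27125359e+01,  1.98021702e+00, -3.69932806e+01,
        1.79105625e-02,  8.14692961e-03,  3.30518742e-05]), 'position': array([ 0.1471036 , -0.60710417,  0.24943964]), 'tool_rot': array([-3.14044985e+00,  7.49651357e-05,  2.37784658e-01]), 'force': array([-0.62073404,  0.10483033, -0.45110466]), 'moment': array([ 0.0068076 , -0.05282013, -0.00209782]), 'finger_force': 0.0, 'grip_width': 0.08496709312744141}
{'fovy': 48.3179472654091, 'cx': 257.3318851803377, 'cy': 187.46968154284824, 'xyz': array([1.08908668, 0.3725763 , 1.00207541]), 'rotation': array([-2.48101644,  0.00377459,  2.17626008])}
{'fovy': 52.81728582029066, 'cx': 255.16953923885274, 'cy': 193.99133411813554, 'xyz': array([ 0.4474033 , -0.02709692,  1.32353933]), 'rotation': array([-3.06644195,  0.02402713, -1.54936527])}
```

View pics/scene0.png

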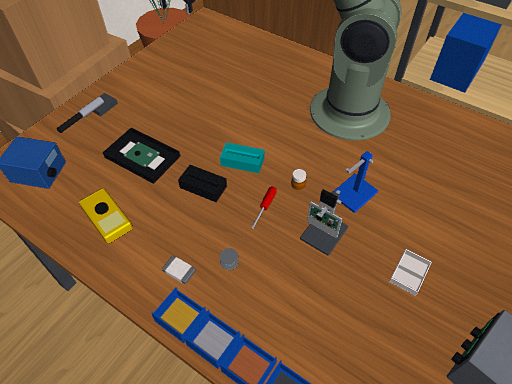

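View pics/top0.png

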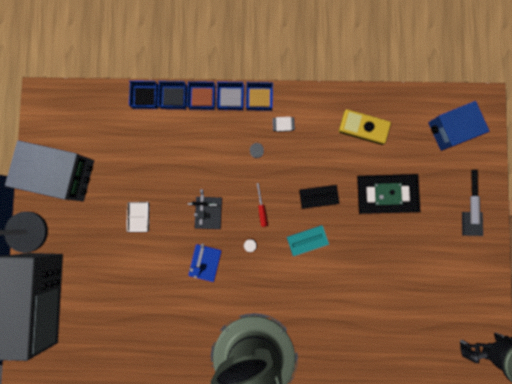

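The scene view shows the grey stand with carrier near (325,225), and the black rack near (203,183). In the top view the stand is near (207,211) and the rack near (319,196). The turquoise rack and blue stand are decoys. Next I'll zoom in.

```bash
python3 - <<'E'
import cv2,numpy as np
a=cv2.imread("pics/scene0.png");b=cv2.imread("pics/top0.png")
f=lambda im,x,y,w,h,s:cv2.resize(im[y:y+h,x:x+w],None,fx=s,fy=s,interpolation=cv2.INTER_CUBIC)
A=f(a,290,180,70,80,7);cv2.imwrite("pics/c1.png",A)
B=f(b,180,180,50,56,10);C=f(b,290,176,60,40,10)
B=cv2.copyMakeBorder(B[:, :],0,0,0,0,cv2.BORDER_CONSTANT)
cv2.imwrite("pics/c2.png",B)
D=np.vstack([f(a,170,155,65,50,5),f(b,295,178,65,36,5)]);cv2.imwrite("pics/c3.png",D);print(A.shape,B.shape,D.shape)
E
cat > h.py <<'E'
from workcell import *
import numpy as np,cv2
from scipy.spatial.transform import Rotation as R
def cam(n):
    c=get_calibration(n);h=384;f=h/2/np.tan(np.radians(c['fovy'])/2)
    return c,f,R.from_euler('xyz',c['rotation']).as_matrix(),np.array(c['xyz'])
def ray(n,u,v):
    c,f,M,o=cam(n);d=M@np.array([(u-c['cx'])/f,(v-c['cy'])/f,1]);return o,d/np.linalg.norm(d)
def plane(n,u,v,z):
    o,d=ray(n,u,v);return o+d*(z-o[2])/d[2]
def proj(n,p):
    c,f,M,o=cam(n);q=M.T@(np.asarray(p)-o);return np.array([c['cx']+f*q[0]/q[2],c['cy']+f*q[1]/q[2]])
def tri(u1,u2):
    o1,d1=ray("scene",*u1);o2,d2=ray("top",*u2)
    t=np.linalg.lstsq(np.c_[d1,-d2],o2-o1,rcond=None)[0]
    a=o1+t[0]*d1;b=o2+t[1]*d2;return (a+b)/2,np.linalg.norm(a-b)
E
python3 -c "
from h import *
for z in(0,):print(plane('scene',297,184,0),plane('top',250,245,.05),plane('scene',299,172,.05))
print(proj('top',(0,0,0)),proj('scene',(0,0,0)))
print(proj('top',observe()['position']))"
```

```text
(560, 490, 3) (560, 500, 3) (430, 325, 3)
[0.37318691 0.01631521 0.        ] [0.37493744 0.01888951 0.05      ] [0.36777233 0.01572345 0.05      ]
[253.70627206 357.70851097] [349.72525811 111.62839648]
[479.31041481 340.41037028]
```

View pics/c1.png

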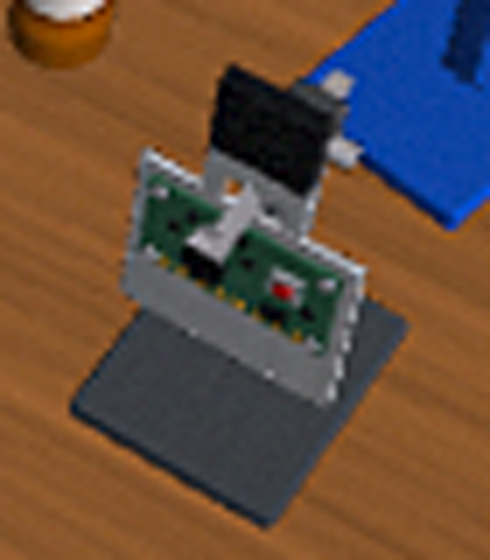

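View pics/c2.png

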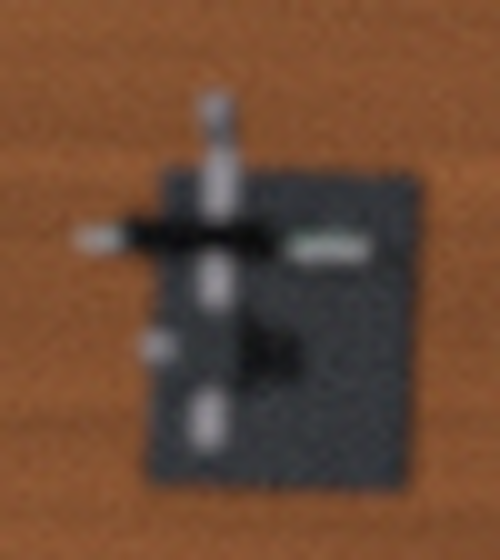

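View pics/c3.png

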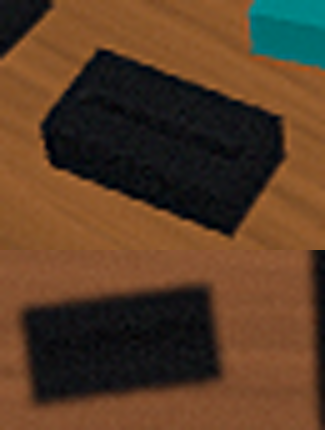

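The crops show the stand base corners in top crop px at (165,172), (425,175), (408,488) and (148,488). The grip's dark strip is at y≈235, the bar at x≈217, its shade change (bend) at y≈145 and its tip at y≈92. The groove is visible along the rack's length. Now I'll turn these into positions.

```bash
python3 - <<'E'
from h import *
b=cv2.imread("pics/top0.png");a=cv2.imread("pics/scene0.png")
T=lambda x,y:(180+(x+.5)/10-.5,180+(y+.5)/10-.5)
S=lambda x,y:(290+(x+.5)/7-.5,180+(y+.5)/7-.5)
c=np.array([plane("top",*T(*p),.012) for p in[(165,172),(425,175),(408,488),(148,488)]])
print("base top",c.round(4),c.mean(0))
print("base scene",[plane("scene",*S(*p),.012).round(4) for p in[(265,525),(70,405),(408,320)]])
print("blocks of bar z.1525:",[plane("top",*T(*p),.1525).round(4) for p in[(217,150),(215,300),(205,420),(205,450),(217,145),(210,480)]])
print("tip",plane("top",*T(217,92),.171), "clampmid", plane("top",*T(217,350),.162))
print("grip top ends",[plane("top",*T(*p),.2).round(4) for p in[(125,235),(275,240)]], "plate ends",[plane("top",*T(*p),.135).round(4) for p in[(75,238),(370,248)]])
# rack in both
for n,im,roi,z in(("top",b,(295,178,48,36),.038),("scene",a,(170,155,65,50),0)):
    x,y,w,h=roi;m=(im[y:y+h,x:x+w].max(2)<60).astype(np.uint8)
    cs=max(cv2.findContours(m,0,2)[0],key=cv2.contourArea)
    if n=="top":
        r=cv2.minAreaRect(cs);p=cv2.boxPoints(r)+[x,y];print(r)
        for z in(.038,0):
            q=np.array([plane(n,*k,z) for k in p]);print(z,q.round(4),q.mean(0))
    else:
        p=cv2.approxPolyDP(cs,2.,True)[:,0]+[x,y];print(p.tolist());print([plane(n,*k,.038).round(4) for k in p])
# groove ends in scene crop c3
G=lambda x,y:(170+(x+.5)/5-.5,155+(y+.5)/5-.5)
print("groove",[plane("scene",*G(*k),.038).round(4) for k in[(80,97),(240,155)]])
print("rack top corners scene",[plane("scene",*G(*k),.038).round(4) for k in[(100,50),(283,118),(237,205),(43,127)]])
E
```

```text
base top [[0.5321 0.2082 0.012 ]
 [0.5328 0.1192 0.012 ]
 [0.4265 0.122  0.012 ]
 [0.4246 0.2104 0.012 ]] [0.47898188 0.16493264 0.012     ]
base scene [array([0.5373, 0.2086, 0.012 ]), array([0.534 , 0.1217, 0.012 ]), array([0.426 , 0.2105, 0.012 ])]
blocks of bar z.1525: [array([0.53  , 0.1673, 0.1525]), array([0.4843, 0.1664, 0.1525]), array([0.4479, 0.1683, 0.1525]), array([0.4388, 0.168 , 0.1525]), array([0.5316, 0.1673, 0.1525]), array([0.4298, 0.1662, 0.1525])]
tip [0.54619687 0.16475097 0.171     ] clampmid [0.46900157 0.16375803 0.162     ]
grip top ends [array([0.5013, 0.1856, 0.2   ]), array([0.5007, 0.1416, 0.2   ])] plate ends [array([0.5031, 0.2133, 0.135 ]), array([0.5019, 0.1218, 0.135 ])]
((23.818777084350586, 18.39082908630371), (19.097654342651367, 37.20408630371094), 82.40535736083984)
0.038 [[ 0.5618 -0.1401  0.038 ]
 [ 0.5806 -0.2622  0.038 ]
 [ 0.5177 -0.2709  0.038 ]
 [ 0.4989 -0.1493  0.038 ]] [ 0.53975199 -0.20563123  0.038     ]
0 [[ 0.5652 -0.1435  0.    ]
 [ 0.5845 -0.2692  0.    ]
 [ 0.5198 -0.2781  0.    ]
 [ 0.5005 -0.1529  0.    ]] [ 0.54248177 -0.21090863  0.        ]
[[189, 165], [178, 180], [180, 187], [216, 201], [226, 186], [225, 178]]
[array([ 0.5208, -0.2725,  0.038 ]), array([ 0.5828, -0.2615,  0.038 ]), array([ 0.599 , -0.2398,  0.038 ]), array([ 0.5797, -0.1245,  0.038 ]), array([ 0.5216, -0.1337,  0.038 ]), array([ 0.4998, -0.1539,  0.038 ])]
groove [array([ 0.5531, -0.2581,  0.038 ]), array([ 0.5341, -0.1544,  0.038 ])]
rack top corners scene [array([ 0.5186, -0.2721,  0.038 ]), array([ 0.4984, -0.1506,  0.038 ]), array([ 0.5633, -0.1337,  0.038 ]), array([ 0.5825, -0.261 ,  0.038 ])]
```

```bash
python3 - <<'E'
from h import *
r=np.array([.470,.1655,.150])
s60,c60=np.sin(np.pi/3),.5
for bd in(60,64,68,72):
    o=[]
    for n,k,x0,y0 in(("scene",7,290,180),("top",10,180,180)):
        B=r+[bd/1e3,0,.0]; t=B+.022*np.array([c60,0,s60])
        pts=[B+[0,0,.0025],B-[0,0,.0025],t+.0025*np.array([s60,0,-c60]),t-.0055*np.array([s60,0,-c60])]
        o.append([((proj(n,p)-[x0,y0]+.5)*k).round().astype(int).tolist() for p in pts])
    print(bd,"bend top,bot; tip outer, barb tip",o)
print(((proj("scene",[.47,.1655,.162])-[290,180]+.5)*7),((proj("top",[.47,.1655,.162])-[180,180]+.5)*10))
a=cv2.imread("pics/top0.png")[186:222,199:205].astype(int).sum(2)//3
print(a.T)
E
```

```text
60 bend top,bot; tip outer, barb tip [[[217, 245], [215, 254], [202, 247], [214, 226]], [[223, 151], [226, 152], [216, 103], [214, 125]]]
64 bend top,bot; tip outer, barb tip [[[211, 253], [209, 262], [197, 255], [208, 234]], [[224, 138], [226, 139], [217, 90], [214, 112]]]
68 bend top,bot; tip outer, barb tip [[[205, 261], [204, 270], [191, 263], [202, 242]], [[224, 125], [227, 126], [217, 77], [214, 99]]]
72 bend top,bot; tip outer, barb tip [[[199, 270], [198, 278], [185, 271], [196, 250]], [[225, 112], [227, 113], [218, 64], [215, 85]]]
[304.74454953 113.00528147] [211.84559886 347.06095223]
[[ 88  85  93  94  97  96  91  87  86  91  85  71  67  65  62  48  28  20
   23  50  69  79  80  77  67  54  54  54  56  54  52  54  58  81 102 113]
 [ 90  93  93 103 114 111  95  89  91 103 109 109 106 105 100  77  44  15
   34  75 106 120 121 118  94  66  54  55  54  55  56  52  73 103 131 140]
 [ 85  95  95 111 124 117 101  87 103 124 134 138 137 136 131  96  54  15
   42  90 127 138 146 134 105  74  58  53  52  57  55  60  73 106 127 132]
 [ 87  85  95 104 109 100  90  88  99 121 132 139 139 137 124  95  51  15
   31  75 109 127 130 120  98  69  56  54  53  55  55  50  59  78  95  95]
 [ 92  88  90  91  86  83  75  79  88 108 113 111 105 101  92  66  33  18
   23  47  73  83  84  81  69  52  47  42  45  43  45  44  40  53  63  64]
 [ 90  91  85  83  85  82  78  78  83  91  85  78  69  67  61  51  26  14
   15  27  46  55  59  58  45  38  32  29  24  29  24  30  31  44  51  57]]
```

```bash
cat >> h.py <<'E'
def go(p,yaw,tilt=0,frm=None):
    """delta row to TCP p, tool down with yaw, then tilted about tool x by tilt deg"""
    s=observe();M=R.from_euler('xyz',s['tool_rot']) if frm is None else tool(*frm[1:])
    p0=s['position'] if frm is None else frm[0]
    d=M.inv().apply(np.asarray(p)-p0)/.5
    r=(M.inv()*tool(yaw,tilt)).as_rotvec()/np.radians(120)
    print(np.r_[d,r].round(4).tolist());return d,r
def tool(yaw,tilt=0): return R.from_euler('xyz',[np.pi,0,yaw])*R.from_euler('x',tilt,degrees=True)
E
python3 - <<'E'
from h import *
go((.5,-.35,.30),.95)
E
```

```text
[0.8071, -0.3338, -0.1008, -0.0005, -0.0001, -0.3401]
```

Call:
play_rows:
  deltas:
    - [0.81,-0.33,-0.1,0,0,-0.34,0.2]
    - [0.81,-0.33,-0.1,0,0,-0.34,0.2]
    - [0.81,-0.33,-0.1,0,0,-0.34,0.2]
    - [0.81,-0.33,-0.1,0,0,-0.34,0.2]
    - [0.81,-0.33,-0.1,0,0,-0.34,0.2]
    - [0.81,-0.33,-0.1,0,0,-0.34,0.2]
    - [0.81,-0.33,-0.1,0,0,-0.34,0.2]
    - [0.81,-0.33,-0.1,0,0,-0.34,0.2]
    - [0.81,-0.33,-0.1,0,0,-0.34,0.2]
    - [0.81,-0.33,-0.1,0,0,-0.34,0.2]

```text
clock: 1.1
position: [0.5065, -0.3468, 0.3001]
tool_rot: [3.141, -0.003, 0.957]
force: [-0.4, 0.5, 0.0]
grip_width: 0.0684
finger_force: 0.0
```

```bash
python3 - <<'E'
from h import *
go((.5015,.165,.28),1.5708)
print(observe()['qpos'].round(2))
E
```

```text
[0.8309, -0.5976, 0.0423, 0.0006, -0.0013, -0.293]
[ 0.71  0.47 -0.3   1.56  0.15  1.13 -0.24]
```

Call:
play_rows:
  deltas:
    - [0.83,-0.6,0.04,0,0,-0.293,0.2]
    - [0.83,-0.6,0.04,0,0,-0.293,0.2]
    - [0.83,-0.6,0.04,0,0,-0.293,0.2]
    - [0.83,-0.6,0.04,0,0,-0.293,0.2]
    - [0.83,-0.6,0.04,0,0,-0.293,0.2]
    - [0.83,-0.6,0.04,0,0,-0.293,0.2]
    - [0.83,-0.6,0.04,0,0,-0.293,0.2]
    - [0.83,-0.6,0.04,0,0,-0.293,0.2]
    - [0.83,-0.6,0.04,0,0,-0.293,0.2]
    - [0.83,-0.6,0.04,0,0,-0.293,0.2]

```text
clock: 2.1
position: [0.4991, 0.1494, 0.2804]
tool_rot: [-3.142, 0.0, 1.563]
force: [1.2, 0.3, 0.4]
grip_width: 0.0684
finger_force: 0.0
```

Call:
play_rows:
  deltas:
    - [0,0,0,0,0,0,0.45]
    - [0,0,0,0,0,0,0.45]
    - [0,0,0,0,0,0,0.45]

```text
clock: 2.4
position: [0.4995, 0.1468, 0.2803]
tool_rot: [-3.141, 0.001, 1.562]
force: [0.4, -0.8, 0.1]
grip_width: 0.0471
finger_force: 0.0
```

```bash
python3 - <<'E'
from h import *
s=observe();print(s['position'],s['tool_rot'],s['grip_width'],s['qpos'].round(2),s['force'])
go((.502,.1645,.2),1.5708)
E
```

```text
[0.49953526 0.14681116 0.2802691 ] [-3.14119540e+00  6.53078295e-04  1.56229728e+00] 0.047078112817594414 [ 0.07  0.37 -0.61  1.81  0.25  1.03 -0.65] [ 0.42414347 -0.8087037   0.11027964]
[0.0355, 0.0047, 0.1605, -0.0002, 0.0003, -0.0041]
```

Call:
play_rows:
  deltas:
    - [0.0355,0.004,0,0,0,-0.004,0.45]
    - [0.0355,0.004,0,0,0,-0.004,0.45]
    - [0.0355,0.004,0.04,0,0,-0.004,0.45]
    - [0.0355,0.004,0.08,0,0,-0.004,0.45]
    - [0.0355,0.004,0.11,0,0,-0.004,0.45]
    - [0.0355,0.004,0.13,0,0,-0.004,0.45]
    - [0.0355,0.004,0.15,0,0,-0.004,0.45]
    - [0.0355,0.004,0.16,0,0,-0.004,0.45]
    - [0.0355,0.004,0.16,0,0,-0.004,0.45]

```text
clock: 3.3
position: [0.5015, 0.1654, 0.2002]
tool_rot: [-3.141, 0.0, 1.572]
force: [-0.0, -0.2, 1.2]
grip_width: 0.0471
finger_force: 0.0
```

```bash
python3 - <<'E'
from h import *
s=observe();print(s['position'],s['tool_rot'],s['force'],s['grip_width'])
a=grab_frame("scene")[:,:,::-1];b=grab_frame("top")[:,:,::-1]
f=lambda im,x,y,w,h,s:cv2.resize(im[y:y+h,x:x+w],None,fx=s,fy=s,interpolation=cv2.INTER_CUBIC)
cv2.imwrite("pics/s1.png",np.hstack([f(a,285,150,80,110,5),f(b,165,155,80,110,5)]))
E
```

```text
[0.50153013 0.16541191 0.20018254] [-3.14109522e+00  1.58863293e-04  1.57157927e+00] [-0.03973243 -0.24630635  1.16933084] 0.047070500990650486
```

View pics/s1.png

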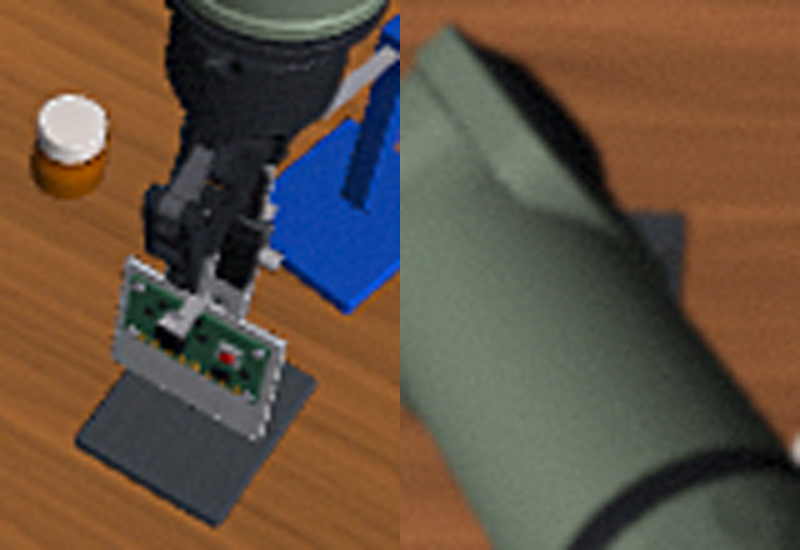

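The fingers straddle the black grip block (scene crop ≈(235,250)), and nothing is touching yet. Closing.

Call:
play_rows:
  deltas:
    - [0,0,0,0,0,0,0.7]
    - [0,0,0,0,0,0,0.8]
    - [0,0,0,0,0,0,0.9]
    - [0,0,0,0,0,0,1]
    - [0,0,0,0,0,0,1]
    - [0,0,0,0,0,0,1]
    - [0,0,0,0,0,0,1]
    - [0,0,0,0,0,0,1]
  newtons: 45

```text
clock: 4.2
position: [0.5017, 0.1658, 0.2008]
tool_rot: [3.141, -0.0, 1.572]
force: [-0.5, 0.5, 5.4]
grip_width: 0.009
finger_force: 46.4
```

Call:
play_rows:
  deltas:
    - [0,0,-0.002,0,0,0,1]
    - [0,0,-0.004,0,0,0,1]
    - [0,0,-0.006,0,0,0,1]
    - [0,0,-0.006,0,0,0,1]

```text
clock: 4.6
position: [0.5016, 0.1656, 0.2035]
tool_rot: [-3.142, 0.0, 1.572]
force: [0.2, 0.8, -1.2]
grip_width: 0.0094
finger_force: 45.4
```

Call:
play_rows:
  deltas:
    - [0,0,-0.002,0,0,0,1]
    - [0,0,-0.002,0,0,0,1]
    - [0,0,-0.002,0,0,0,1]

```text
clock: 4.9
position: [0.5016, 0.1657, 0.2045]
tool_rot: [-3.142, -0.0, 1.572]
force: [-0.7, 0.1, -0.8]
grip_width: 0.0092
finger_force: 45.3
```

Call:
play_rows:
  deltas:
    - [0,0.012,0,0,0,0,1]
    - [0,0.024,0,0,0,0,1]
    - [0,0.034,0,0,0,0,1]
    - [0,0.04,0,0,0,0,1]
    - [0,0.044,0,0,0,0,1]
    - [0,0.044,0,0,0,0,1]

```text
clock: 5.5
position: [0.5237, 0.1657, 0.2044]
tool_rot: [-3.141, -0.0, 1.572]
force: [-0.6, -1.3, -0.9]
grip_width: 0.0092
finger_force: 45.3
```

Call:
play_rows:
  deltas:
    - [0,0.002,0,0,0,0,1]
    - [0,0.004,0,0,0,0,1]
    - [0,0.004,0,0,0,0,1]

```text
clock: 5.8
position: [0.5256, 0.1657, 0.2045]
tool_rot: [3.142, -0.0, 1.572]
force: [0.8, 0.8, -2.3]
grip_width: 0.0091
finger_force: 45.3
```

Call:
play_rows:
  deltas:
    - [0,0.001,0,0,0,0,1]
    - [0,0.003,0,0,0,0,1]
    - [0,0.003,0,0,0,0,1]

```text
clock: 6.1
position: [0.5272, 0.1657, 0.2045]
tool_rot: [3.142, -0.0, 1.572]
force: [-0.4, -0.1, -1.0]
grip_width: 0.0089
finger_force: 45.3
```

Call:
play_rows:
  deltas:
    - [0,0.001,0,0,0,0,1]
    - [0,0.002,0,0,0,0,1]
    - [0,0.002,0,0,0,0,1]

```text
clock: 6.4
position: [0.5282, 0.1657, 0.2045]
tool_rot: [3.142, -0.0, 1.572]
force: [-0.0, -0.7, -0.7]
grip_width: 0.0088
finger_force: 45.3
```

Call:
play_rows:
  deltas:
    - [0,0.001,0,0,0,0,1]
    - [0,0.002,0,0,0,0,1]
    - [0,0.002,0,0,0,0,1]

```text
clock: 6.7
position: [0.5292, 0.1657, 0.2045]
tool_rot: [3.142, -0.0, 1.572]
force: [1.2, 0.3, -1.7]
grip_width: 0.0088
finger_force: 45.3
```

Call:
play_rows:
  deltas:
    - [0,0.001,0,0,0,0,1]
    - [0,0.002,0,0,0,0,1]
    - [0,0.002,0,0,0,0,1]

```text
clock: 7.0
position: [0.53, 0.1657, 0.2045]
tool_rot: [-3.141, 0.0, 1.572]
force: [-0.4, 0.1, -1.7]
grip_width: 0.0089
finger_force: 45.3
```

Call:
play_rows:
  deltas:
    - [0,0.001,0,0,0,0,1]
    - [0,0.002,0,0,0,0,1]
    - [0,0.002,0,0,0,0,1]

```text
clock: 7.3
position: [0.5306, 0.1657, 0.2043]
tool_rot: [-3.141, 0.0, 1.572]
force: [-4.4, 0.4, 0.0]
grip_width: 0.0091
finger_force: 45.5
```

Call:
play_rows:
  deltas:
    - [0,0.001,0,0,0,0,1]
    - [0,0.002,0,0,0,0,1]
    - [0,0.002,0,0,0,0,1]

```text
clock: 7.6
position: [0.5311, 0.1657, 0.2042]
tool_rot: [-3.139, 0.001, 1.572]
force: [-9.1, -1.2, 1.4]
grip_width: 0.0091
finger_force: 45.9
```

Call:
play_rows:
  deltas:
    - [0,0.001,0,0,0,0,1]
    - [0,0.002,0,0,0,0,1]
    - [0,0.002,0,0,0,0,1]

```text
clock: 7.9
position: [0.5315, 0.1658, 0.2041]
tool_rot: [-3.138, 0.001, 1.572]
force: [-13.4, 0.6, 3.3]
grip_width: 0.009
finger_force: 46.6
```

Call:
play_rows:
  deltas:
    - [0,-0.004,0,0,0,0,1]
    - [0,-0.008,0,0,0,0,1]
    - [0,-0.012,0,0,0,0,1]
    - [0,-0.012,0,0,0,0,1]
    - [0,-0.012,0,0,0,0,1]

```text
clock: 8.4
position: [0.5273, 0.1657, 0.2046]
tool_rot: [3.141, -0.0, 1.572]
force: [0.1, -0.0, -1.2]
grip_width: 0.0092
finger_force: 45.3
```

Call:
play_rows:
  deltas:
    - [0,-0.0048,0.0001,-0.0208,0,0,1]
    - [0,-0.0095,0.0004,-0.0417,0,0,1]
    - [0,-0.0142,0.0009,-0.0625,0,0,1]
    - [0,-0.0189,0.0017,-0.0833,0,0,1]
    - [0,-0.0236,0.0026,-0.1042,0,0,1]
    - [0,-0.0282,0.0037,-0.125,0,0,1]
    - [0,-0.0328,0.005,-0.1458,0,0,1]
    - [0,-0.0373,0.0066,-0.1667,0,0,1]
    - [0,-0.0373,0.0066,-0.1667,0,0,1]
    - [0,-0.0373,0.0066,-0.1667,0,0,1]

```text
clock: 9.4
position: [0.5086, 0.166, 0.2014]
tool_rot: [2.793, 0.0, 1.573]
force: [0.5, 1.0, -1.8]
grip_width: 0.0093
finger_force: 45.3
```

```bash
cat >> h.py <<'E'
def eye(h=.0545):
    s=observe();M=R.from_euler('xyz',s['tool_rot']);z=M.apply([0,0,1]);E=s['position']+h*z
    print('eye',E.round(4),'tilt',np.degrees(np.arctan2(z[0],-z[2])).round(2),'F',s['force'].round(1),'rel bend mm',((E-[.5311,.1655,.15])*1e3).round(1));return E
def rows(pts,h=.0545):
    """pts: (x,z) mm rel. bend and tilt; deltas from the measured pose"""
    s=observe();y=s['position'][1]
    for x,z,t in pts:
        M=tool(np.pi/2,-t);a=M.apply([0,0,1])
        a=np.array([np.sin(np.radians(t)),0,-np.cos(np.radians(t))])
        go(np.array([.5311+x/1e3,y,.15+z/1e3])-h*a,np.pi/2,-t)
E
python3 - <<'E'
from h import *
eye();print(observe()['qpos'].round(2))
rows([(-4,0,t) for t in(20,25,30,35,40)])
E
```

```text
eye [0.5272 0.166  0.1502] tilt 19.97 F [ 0.5  1.  -1.8] rel bend mm [-3.9  0.5  0.2]
[-0.2   0.35 -0.4   2.13  0.71  0.49 -1.16]
[0.0, -0.0005, 0.0003, -0.0003, -0.0002, 0.0008]
[0.0, -0.01, 0.0007, -0.0419, -0.0003, 0.0008]
[0.0, -0.0194, 0.002, -0.0836, -0.0003, 0.0008]
[0.0, -0.0287, 0.004, -0.1253, -0.0003, 0.0008]
[0.0001, -0.0377, 0.0069, -0.1669, -0.0004, 0.0007]
```

Call:
play_rows:
  deltas:
    - [0,-0.0048,0.0002,-0.0208,0,0,1]
    - [0,-0.0095,0.0006,-0.0417,0,0,1]
    - [0,-0.0142,0.0012,-0.0625,0,0,1]
    - [0,-0.019,0.0018,-0.0833,0,0,1]
    - [0,-0.019,0.0018,-0.0833,0,0,1]
    - [0,-0.019,0.0018,-0.0833,0,0,1]

```text
clock: 10.0
position: [0.5002, 0.166, 0.1972]
tool_rot: [2.619, 0.001, 1.573]
force: [-0.0, 0.2, -2.6]
grip_width: 0.0089
finger_force: 45.3
```

```bash
python3 - <<'E'
from h import *
eye();print(observe()['qpos'].round(2))
rows([(-4,0,t) for t in(30,32.5,35,37.5,39)])
E
```

```text
eye [0.5274 0.166  0.15  ] tilt 29.93 F [-0.   0.2 -2.6] rel bend mm [-3.7  0.5 -0. ]
[-0.47  0.31 -0.16  2.28  1.28  0.35 -1.79]
[0.0, -0.0007, -0.0004, -0.0006, -0.0001, 0.001]
[0.0, -0.0054, -0.0003, -0.0214, -0.0001, 0.001]
[0.0, -0.0102, 0.0, -0.0423, -0.0001, 0.001]
[0.0, -0.0149, 0.0005, -0.0631, -0.0001, 0.001]
[0.0, -0.0177, 0.0009, -0.0756, -0.0001, 0.001]
```

Call:
play_rows:
  deltas:
    - [0,-0.0025,0,-0.0104,0,0,1]
    - [0,-0.005,0,-0.0208,0,0,1]
    - [0,-0.0074,0.0001,-0.0312,0,0,1]
    - [0,-0.0098,0.0003,-0.0417,0,0,1]
    - [0,-0.0098,0.0003,-0.0417,0,0,1]
    - [0,-0.0098,0.0003,-0.0417,0,0,1]

```text
clock: 10.6
position: [0.4963, 0.1653, 0.1946]
tool_rot: [2.532, 0.001, 1.571]
force: [-0.1, 0.1, -2.0]
grip_width: 0.009
finger_force: 45.3
```

```bash
python3 - <<'E'
from h import *
eye();print(observe()['qpos'].round(2))
rows([(-4,0,35),(-4,0,37.5),(-3,0,38.5)])
E
```

```text
eye [0.5275 0.1653 0.15  ] tilt 34.95 F [-0.1  0.1 -2. ] rel bend mm [-3.6 -0.2 -0. ]
[-0.51  0.32 -0.16  2.35  1.66  0.41 -2.21]
[0.0, -0.0007, -0.0005, -0.0004, 0.0002, 0.0002]
[0.0, -0.0054, -0.0004, -0.0213, 0.0002, 0.0002]
[0.0, -0.0057, 0.0008, -0.0296, 0.0002, 0.0002]
```

```bash
python3 - <<'E'
from h import *
rows([(-2,0.3,35),(-1.3,.75,35)]+[(-1.3+.5*s,.75+.866*s,t) for s,t in((2,35.5),(4,36),(6,37),(8,38),(10,38.5),(12,39))])
E
```

```text
[-0.0, 0.003, 0.0013, -0.0004, 0.0002, 0.0002]
[-0.0, 0.0046, 0.0014, -0.0004, 0.0002, 0.0002]
[-0.0, 0.0073, -0.0003, -0.0046, 0.0002, 0.0002]
[-0.0, 0.01, -0.002, -0.0088, 0.0002, 0.0002]
[-0.0, 0.0117, -0.0037, -0.0171, 0.0002, 0.0002]
[-0.0, 0.0134, -0.0053, -0.0254, 0.0002, 0.0002]
[-0.0, 0.0161, -0.0069, -0.0296, 0.0002, 0.0002]
[-0.0, 0.0188, -0.0085, -0.0338, 0.0002, 0.0002]
```

Call:
play_rows:
  deltas:
    - [0,0.003,0.0013,0,0,0,1]
    - [0,0.0046,0.0014,0,0,0,1]
    - [0,0.006,0.0005,-0.002,0,0,1]
    - [0,0.0073,-0.0003,-0.0046,0,0,1]
    - [0,0.0086,-0.0011,-0.0067,0,0,1]
    - [0,0.01,-0.002,-0.0088,0,0,1]
    - [0,0.01,-0.002,-0.0088,0,0,1]

```text
clock: 11.3
position: [0.4991, 0.1657, 0.1982]
tool_rot: [2.512, 0.0, 1.572]
force: [-0.6, -0.0, -1.7]
grip_width: 0.0094
finger_force: 45.3
```

```bash
python3 - <<'E'
from h import *
eye();print(observe()['qpos'].round(2))
rows([(-1.3+.5*s,.75+.866*s,t) for s,t in((4,36),(6,37),(8,38),(10,38.5),(12,39))])
E
```

```text
eye [0.5312 0.1658 0.1542] tilt 36.07 F [-0.6 -0.  -1.7] rel bend mm [0.1 0.3 4.2]
[-0.5   0.32 -0.17  2.36  1.7   0.42 -2.25]
[-0.0, 0.0011, 0.0006, 0.0006, -0.0004, 0.0005]
[-0.0, 0.0029, -0.001, -0.0078, -0.0004, 0.0005]
[-0.0, 0.0046, -0.0025, -0.0161, -0.0004, 0.0005]
[-0.0, 0.0073, -0.0041, -0.0203, -0.0004, 0.0005]
[-0.0, 0.01, -0.0057, -0.0244, -0.0004, 0.0005]
```

Call:
play_rows:
  deltas:
    - [0,0.001,0,-0.003,0,0,1]
    - [0,0.0029,-0.001,-0.0078,0,0,1]
    - [0,0.0038,-0.0018,-0.012,0,0,1]
    - [0,0.0046,-0.0025,-0.0161,0,0,1]
    - [0,0.0046,-0.0025,-0.0161,0,0,1]

```text
clock: 11.8
position: [0.5002, 0.1657, 0.2005]
tool_rot: [2.478, 0.0, 1.572]
force: [-0.6, 0.2, -1.0]
grip_width: 0.009
finger_force: 45.3
```

```bash
python3 - <<'E'
from h import *
eye();print(observe()['qpos'].round(2))
rows([(-1.3+.5*s,.75+.866*s,t) for s,t in((8,38),(10,38.5),(12,38.5),(14,38.5))])
E
```

```text
eye [0.5337 0.1657 0.1575] tilt 38.01 F [-0.6  0.2 -1. ] rel bend mm [2.6 0.2 7.5]
[-0.5   0.32 -0.19  2.37  1.79  0.46 -2.34]
[-0.0, 0.0003, -0.0001, 0.0, -0.0003, 0.0005]
[-0.0, 0.0031, -0.0016, -0.0041, -0.0003, 0.0005]
[-0.0, 0.0068, -0.0031, -0.0041, -0.0003, 0.0005]
[-0.0, 0.0105, -0.0046, -0.0041, -0.0003, 0.0005]
```

Call:
play_rows:
  deltas:
    - [0,0.0019,-0.0008,0,0,0,1]
    - [0,0.0037,-0.0015,0,0,0,1]
    - [0,0.0055,-0.0023,0,0,0,1]
    - [0,0.0074,-0.003,0,0,0,1]
    - [0,0.0074,-0.003,0,0,0,1]

```text
clock: 12.3
position: [0.5024, 0.1657, 0.2042]
tool_rot: [2.478, -0.0, 1.572]
force: [-0.5, -0.6, -1.1]
grip_width: 0.0088
finger_force: 45.3
```

Call:
play_rows:
  deltas:
    - [0,0.0019,-0.0008,0,0,0,1]
    - [0,0.0037,-0.0015,0,0,0,1]
    - [0,0.0037,-0.0015,0,0,0,1]

```text
clock: 12.6
position: [0.5034, 0.1657, 0.2059]
tool_rot: [2.478, -0.0, 1.572]
force: [0.1, 0.3, -1.0]
grip_width: 0.0088
finger_force: 45.3
```

Call:
play_rows:
  deltas:
    - [0,0.0019,-0.0008,0,0,0,1]
    - [0,0.0037,-0.0015,0,0,0,1]
    - [0,0.0037,-0.0015,0,0,0,1]

```text
clock: 12.9
position: [0.5044, 0.1657, 0.2076]
tool_rot: [2.478, -0.0, 1.572]
force: [0.3, 0.2, -1.6]
grip_width: 0.0092
finger_force: 45.3
```

```bash
python3 - <<'E'
from h import *
eye();print(observe()['qpos'].round(2))
rows([(-1.3+.5*s,.75+.866*s,38) for s in (16,18,20)])
E
```

```text
eye [0.5379 0.1657 0.1647] tilt 38.0 F [ 0.3  0.2 -1.6] rel bend mm [ 6.8  0.2 14.7]
[-0.5   0.31 -0.18  2.36  1.74  0.44 -2.29]
[0.0, -0.0003, -0.0, 0.0, -0.0003, 0.0004]
[-0.0, 0.0034, -0.0015, 0.0, -0.0003, 0.0004]
[-0.0, 0.0071, -0.003, 0.0, -0.0003, 0.0004]
```

Call:
play_rows:
  deltas:
    - [0,0.0018,-0.0008,0,0,0,1]
    - [0,0.0036,-0.0015,0,0,0,1]
    - [0,0.0036,-0.0015,0,0,0,1]

```text
clock: 13.2
position: [0.5053, 0.1657, 0.2093]
tool_rot: [2.478, -0.0, 1.572]
force: [-0.6, 0.6, -1.7]
grip_width: 0.0091
finger_force: 45.3
```

Call:
play_rows:
  deltas:
    - [0,0.0019,-0.0008,0,0,0,1]
    - [0,0.0037,-0.0015,0,0,0,1]
    - [0,0.0037,-0.0015,0,0,0,1]

```text
clock: 13.5
position: [0.5063, 0.1657, 0.2111]
tool_rot: [2.478, -0.0, 1.572]
force: [-0.0, -0.1, -1.6]
grip_width: 0.009
finger_force: 45.3
```

Call:
play_rows:
  deltas:
    - [0,0.0019,-0.0008,0,0,0,1]
    - [0,0.0037,-0.0015,0,0,0,1]
    - [0,0.0037,-0.0015,0,0,0,1]

```text
clock: 13.8
position: [0.5073, 0.1657, 0.2128]
tool_rot: [2.478, -0.0, 1.572]
force: [-0.1, -0.1, -1.7]
grip_width: 0.0092
finger_force: 45.3
```

Call:
play_rows:
  deltas:
    - [0,0.0019,-0.0008,0,0,0,1]
    - [0,0.0037,-0.0015,0,0,0,1]
    - [0,0.0055,-0.0023,0,0,0,1]
    - [0,0.0074,-0.003,0,0,0,1]
    - [0,0.0074,-0.003,0,0,0,1]

```text
clock: 14.3
position: [0.5093, 0.1657, 0.2163]
tool_rot: [2.478, -0.0, 1.572]
force: [-1.3, 0.4, -2.1]
grip_width: 0.0091
finger_force: 45.3
```

```bash
python3 - <<'E'
from h import *
eye();print(observe()['qpos'].round(2))
E
```

```text
eye [0.5429 0.1657 0.1733] tilt 38.0 F [-1.3  0.4 -2.1] rel bend mm [11.8  0.2 23.3]
[-0.51  0.29 -0.16  2.34  1.68  0.43 -2.22]
```

Call:
play_rows:
  deltas:
    - [0,0.0074,-0.003,0,0,0,1]
    - [0,0.0148,-0.006,0,0,0,1]
    - [0,0.022,-0.009,0,0,0,1]
    - [0,0.035,-0.0145,0,0,0,1]
    - [0,0.055,-0.023,0,0,0,1]
    - [0,0.08,-0.033,0,0,0,1]
    - [0,0.1,-0.0414,0,0,0,1]
    - [0,0.12,-0.05,0,0,0,1]
    - [0,0.12,-0.05,0,0,0,1]

```text
clock: 15.2
position: [0.542, 0.1658, 0.2741]
tool_rot: [2.477, -0.001, 1.571]
force: [-0.2, 0.1, -2.8]
grip_width: 0.0092
finger_force: 45.3
```

```bash
python3 - <<'E'
from h import *
E=eye();print(observe()['qpos'].round(2))
p=E+[0.02,0,.0545+.03]
go(p,np.pi/2,0)
a=grab_frame("scene")[:,:,::-1]
cv2.imwrite("pics/s2.png",cv2.resize(a[100:270,230:430],None,fx=3,fy=3))
E
```

```text
eye [0.5756 0.1659 0.2313] tilt 38.1 F [-0.2  0.1 -2.8] rel bend mm [44.5  0.4 81.3]
[-0.49  0.21 -0.12  2.22  1.26  0.4  -1.72]
[0.0002, 0.1358, 0.0007, 0.3175, -0.0006, 0.0001]
```

View pics/s2.png

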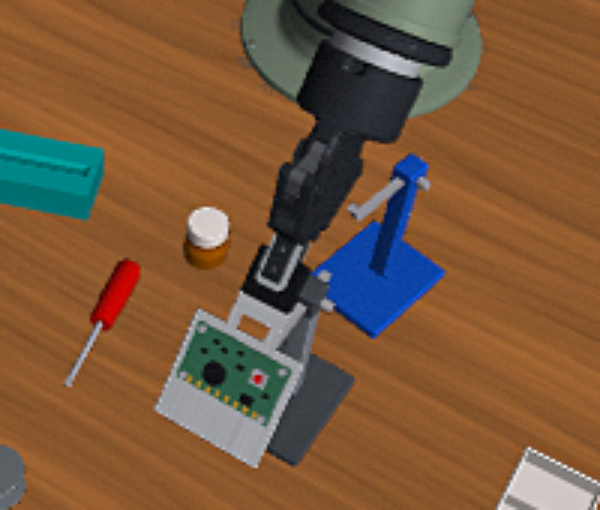

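The carrier is off the hook and held tilted; its open eye is visible at (255,325). Next I'll bring it upright while rising.

Call:
play_rows:
  deltas:
    - [0,0.03,0,0.05,0,0,1]
    - [0,0.06,0,0.1,0,0,1]
    - [0,0.09,0,0.16,0,0,1]
    - [0,0.12,0,0.22,0,0,1]
    - [0,0.136,0,0.27,0,0,1]
    - [0,0.136,0,0.3175,0,0,1]
    - [0,0.136,0,0.3175,0,0,1]
    - [0,0.136,0,0.3175,0,0,1]
    - [0,0.136,0,0.3175,0,0,1]

```text
clock: 16.15
position: [0.5947, 0.1654, 0.3132]
tool_rot: [-3.14, 0.002, 1.571]
force: [-0.2, -0.1, -2.1]
grip_width: 0.0092
finger_force: 45.3
```

```bash
python3 - <<'E'
from h import *
s=observe();print(s['position'],s['tool_rot'],s['qpos'].round(2))
go((.541,-.2055,.28),np.pi/2+.157,0)
E
```

```text
[0.594671   0.16539524 0.3131988 ] [-3.14004466e+00  1.63526090e-03  1.57080075e+00] [-0.14  0.47 -0.33  1.53  0.16  1.17 -0.5 ]
[-0.7417, -0.1072, 0.0678, -0.0008, 0.0007, -0.075]
```

Call:
play_rows:
  deltas:
    - [-0.04,-0.006,0,0,0,-0.01,1]
    - [-0.12,-0.02,0.01,0,0,-0.02,1]
    - [-0.2,-0.03,0.02,0,0,-0.03,1]
    - [-0.3,-0.045,0.03,0,0,-0.04,1]
    - [-0.4,-0.06,0.04,0,0,-0.05,1]
    - [-0.5,-0.075,0.05,0,0,-0.06,1]
    - [-0.6,-0.09,0.06,0,0,-0.07,1]
    - [-0.68,-0.1,0.0678,0,0,-0.075,1]
    - [-0.73,-0.107,0.0678,0,0,-0.075,1]
    - [-0.7417,-0.1072,0.0678,0,0,-0.075,1]

```text
clock: 17.15
position: [0.5398, -0.2081, 0.2807]
tool_rot: [-3.14, 0.003, 1.725]
force: [-0.6, 0.3, -3.1]
grip_width: 0.0092
finger_force: 45.3
```

Call:
play_rows:
  deltas:
    - [0,0,0,0,0,0,1]
    - [0,0,0,0,0,0,1]
    - [0,0,0,0,0,0,1]

```text
clock: 17.45
position: [0.5417, -0.2035, 0.281]
tool_rot: [-3.14, 0.0, 1.731]
force: [0.5, -0.2, -1.4]
grip_width: 0.0091
finger_force: 45.3
```

```bash
python3 - <<'E'
from h import *
s=observe();print(s['position'],s['tool_rot'],s['force'])
go((.541,-.2055,.205),np.pi/2+.157,0)
a=grab_frame("scene")[:,:,::-1]
cv2.imwrite("pics/s3.png",cv2.resize(a[90:220,150:270],None,fx=4.5,fy=4.5,interpolation=cv2.INTER_CUBIC))
E
```

```text
[ 0.5416996  -0.20353905  0.28095771] [-3.14026614e+00  3.94690148e-05  1.73109588e+00] [ 0.45073423 -0.21048814 -1.38472505]
[-0.0036, -0.0018, 0.1519, -0.0006, 0.0, 0.0016]
```

View pics/s3.png

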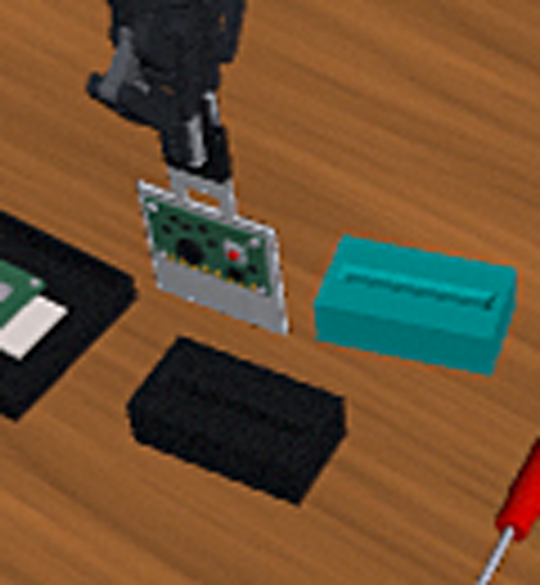

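```bash
python3 - <<'E'
from h import *
s=observe();p=s['position'];M=R.from_euler('xyz',s['tool_rot'])
b=p+M.apply([0,0,.151]);w=M.apply([1,0,0]);n=M.apply([0,1,0])
for sg in(-1,1):
    print("scene bottom corner crop pred",((proj("scene",b+sg*.045*w+.002*n)-[150,90]+.5)*4.5).round(1))
    print("plate top corner pred",((proj("scene",b+sg*.045*w-.09*M.apply([0,0,1])+.002*n)-[150,90]+.5)*4.5).round(1))
gy=np.array([-np.sin(.157),np.cos(.157),0])
c=np.array([.541,-.2055,.038])
for sg in(-1,1):print("groove end pred",((proj("scene",c+sg*.05*gy)-[150,90]+.5)*4.5).round(1))
a=cv2.imread("pics/s3.png",0)
x=190
g=cv2.imread("pics/scene0.png").astype(int).sum(2)
for u in(192,198,203,208,213):print(u,g[164:205,u])
E
```

```text
scene bottom corner crop pred [157.5 289. ]
plate top corner pred [135.7 183.3]
scene bottom corner crop pred [286.2 336.7]
plate top corner pred [272.4 231.7]
groove end pred [170.6 378.2]
groove end pred [305.2 430.3]
192 [292 121  42  50  64  81  61  49  63  70  65  42  25  30  73  56  64  52
  68  70  65  71  45  23  58  47  50  38  26 299 279 279 275 270 282 276
 263 283 268 267 282]
198 [259 259 277 242  45  48  54  63  69  68  57  68  68  41  41  38  78  52
  64  44  61  64  46  74  41  28  52  67  58  45  22 224 282 263 276 285
 280 286 289 268 277]
203 [244 258 267 260 266 239  35  52  71  65  64  62  59  66  73  46  48  39
  53  71  56  47  69  53  55  68  71  40  29  44  63  31  16 229 296 267
 257 260 278 279 287]
208 [274 280 273 258 263 267 271 161  34  55  74  71  49  62  54  45  91  59
  41  53  66  67  59  54  60  61  66  71  37  50  42  28  56  45  11 217
 299 276 276 258 265]
213 [290 279 278 275 275 266 252 269 282 120  44  44  66  66  45  78  62  80
  65  38  41  30  82  60  47  62  56  60  64  72  62  36  46  39  62  31
  18 225 273 270 277]
```

Call:
play_rows:
  deltas:
    - [-0.0036,-0.0018,0.03,0,0,0.0016,1]
    - [-0.0036,-0.0018,0.07,0,0,0.0016,1]
    - [-0.0036,-0.0018,0.11,0,0,0.0016,1]
    - [-0.0036,-0.0018,0.14,0,0,0.0016,1]
    - [-0.0036,-0.0018,0.16,0,0,0.0016,1]
    - [-0.0036,-0.0018,0.172,0,0,0.0016,1]
    - [-0.0036,-0.0018,0.172,0,0,0.0016,1]
    - [-0.0036,-0.0018,0.172,0,0,0.0016,1]

```text
clock: 18.3
position: [0.541, -0.207, 0.1953]
tool_rot: [-3.14, 0.0, 1.726]
force: [-0.2, 0.4, -1.8]
grip_width: 0.0091
finger_force: 45.2
```

Call:
play_rows:
  deltas:
    - [0,0,0.003,0,0,0,1]
    - [0,0,0.006,0,0,0,1]
    - [0,0,0.008,0,0,0,1]
    - [0,0,0.008,0,0,0,1]

```text
clock: 18.7
position: [0.5406, -0.207, 0.1907]
tool_rot: [-3.14, -0.0, 1.726]
force: [0.2, -0.2, -2.3]
grip_width: 0.009
finger_force: 45.2
```

Call:
play_rows:
  deltas:
    - [0,0,0.002,0,0,0,1]
    - [0,0,0.004,0,0,0,1]
    - [0,0,0.004,0,0,0,1]

```text
clock: 19.0
position: [0.5406, -0.207, 0.1886]
tool_rot: [-3.14, -0.0, 1.726]
force: [0.5, 0.3, -1.8]
grip_width: 0.0091
finger_force: 45.2
```

Call:
play_rows:
  deltas:
    - [0,0,0.002,0,0,0,1]
    - [0,0,0.004,0,0,0,1]
    - [0,0,0.004,0,0,0,1]

```text
clock: 19.3
position: [0.5406, -0.207, 0.1866]
tool_rot: [-3.14, -0.0, 1.726]
force: [1.2, 0.3, -2.1]
grip_width: 0.0091
finger_force: 45.2
```

Call:
play_rows:
  deltas:
    - [0,0,0.002,0,0,0,1]
    - [0,0,0.004,0,0,0,1]
    - [0,0,0.004,0,0,0,1]

```text
clock: 19.6
position: [0.5406, -0.207, 0.1846]
tool_rot: [-3.14, -0.0, 1.726]
force: [-0.0, -0.3, -1.6]
grip_width: 0.009
finger_force: 45.2
```

Call:
play_rows:
  deltas:
    - [0,0,0.002,0,0,0,1]
    - [0,0,0.003,0,0,0,1]
    - [0,0,0.003,0,0,0,1]

```text
clock: 19.9
position: [0.5406, -0.207, 0.1832]
tool_rot: [-3.14, -0.0, 1.726]
force: [0.1, -1.2, -1.9]
grip_width: 0.009
finger_force: 45.2
```

Call:
play_rows:
  deltas:
    - [0,0,0.002,0,0,0,1]
    - [0,0,0.003,0,0,0,1]
    - [0,0,0.003,0,0,0,1]

```text
clock: 20.2
position: [0.5406, -0.207, 0.1817]
tool_rot: [-3.14, -0.0, 1.726]
force: [-0.6, 0.6, -2.5]
grip_width: 0.0089
finger_force: 45.2
```

Call:
play_rows:
  deltas:
    - [0,0,0.002,0,0,0,1]
    - [0,0,0.004,0,0,0,1]
    - [0,0,0.006,0,0,0,1]
    - [0,0,0.006,0,0,0,1]

```text
clock: 20.6
position: [0.5406, -0.207, 0.1786]
tool_rot: [-3.14, -0.0, 1.726]
force: [0.2, -1.0, -2.0]
grip_width: 0.0092
finger_force: 45.2
```

Call:
play_rows:
  deltas:
    - [0,0,0.002,0,0,0,1]
    - [0,0,0.004,0,0,0,1]
    - [0,0,0.006,0,0,0,1]
    - [0,0,0.006,0,0,0,1]

```text
clock: 21.0
position: [0.5406, -0.207, 0.1756]
tool_rot: [-3.14, -0.0, 1.726]
force: [0.7, -0.2, -1.4]
grip_width: 0.0092
finger_force: 45.2
```

Call:
play_rows:
  deltas:
    - [0,0,0.002,0,0,0,1]
    - [0,0,0.004,0,0,0,1]
    - [0,0,0.006,0,0,0,1]
    - [0,0,0.006,0,0,0,1]

```text
clock: 21.4
position: [0.5406, -0.207, 0.1726]
tool_rot: [-3.14, -0.0, 1.726]
force: [-0.6, 0.5, -1.2]
grip_width: 0.009
finger_force: 45.2
```

Call:
play_rows:
  deltas:
    - [0,0,0.002,0,0,0,1]
    - [0,0,0.004,0,0,0,1]
    - [0,0,0.006,0,0,0,1]
    - [0,0,0.006,0,0,0,1]

```text
clock: 21.8
position: [0.5406, -0.207, 0.1696]
tool_rot: [-3.14, -0.0, 1.726]
force: [-0.7, 0.7, -1.5]
grip_width: 0.0091
finger_force: 45.2
```

Call:
play_rows:
  deltas:
    - [0,0,0.002,0,0,0,1]
    - [0,0,0.004,0,0,0,1]
    - [0,0,0.006,0,0,0,1]
    - [0,0,0.008,0,0,0,1]
    - [0,0,0.01,0,0,0,1]
    - [0,0,0.01,0,0,0,1]

```text
clock: 22.4
position: [0.5406, -0.207, 0.1646]
tool_rot: [-3.14, -0.0, 1.726]
force: [-1.1, -0.5, -1.9]
grip_width: 0.0087
finger_force: 45.2
```

Call:
play_rows:
  deltas:
    - [0,0,0.001,0,0,0,1]
    - [0,0,0.002,0,0,0,1]
    - [0,0,0.002,0,0,0,1]

```text
clock: 22.7
position: [0.5406, -0.207, 0.1637]
tool_rot: [-3.14, -0.0, 1.726]
force: [0.4, 0.4, -1.4]
grip_width: 0.009
finger_force: 45.2
```

Call:
play_rows:
  deltas:
    - [0,0,0.001,0,0,0,1]
    - [0,0,0.002,0,0,0,1]
    - [0,0,0.002,0,0,0,1]

```text
clock: 23.0
position: [0.5406, -0.207, 0.1627]
tool_rot: [-3.14, -0.0, 1.726]
force: [-0.1, 0.2, -1.7]
grip_width: 0.0091
finger_force: 45.2
```

Call:
play_rows:
  deltas:
    - [0,0,0.001,0,0,0,1]
    - [0,0,0.002,0,0,0,1]
    - [0,0,0.002,0,0,0,1]

```text
clock: 23.3
position: [0.5411, -0.2071, 0.1625]
tool_rot: [-3.141, 0.0, 1.726]
force: [-1.4, 1.1, 8.2]
grip_width: 0.0089
finger_force: 46.9
```

Call:
play_rows:
  deltas:
    - [0,0,0,0,0,0,1]
    - [0,0,0,0,0,0,1]
    - [0,0,-0.001,0,0,0,0.85]
    - [0,0,-0.001,0,0,0,0.7]
    - [0,0,-0.001,0,0,0,0.55]
    - [0,0,-0.001,0,0,0,0.45]
    - [0,0,-0.001,0,0,0,0.45]
    - [0,0,-0.001,0,0,0,0.45]
    - [0,0,-0.001,0,0,0,0.45]
    - [0,0,-0.001,0,0,0,0.45]
  newtons: 20

```text
clock: 24.3
position: [0.5406, -0.207, 0.1623]
tool_rot: [-3.14, -0.0, 1.726]
force: [0.1, 0.7, 0.4]
grip_width: 0.047
finger_force: 0.0
```

Call:
play_rows:
  deltas:
    - [0,0,-0.02,0,0,0,0.45]
    - [0,0,-0.06,0,0,0,0.45]
    - [0,0,-0.12,0,0,0,0.45]
    - [0,0,-0.2,0,0,0,0.45]
    - [0,0,-0.24,0,0,0,0.45]
    - [0,0,-0.24,0,0,0,0.45]
    - [0,0,-0.24,0,0,0,0.45]

```text
clock: 25.0
position: [0.5408, -0.207, 0.2829]
tool_rot: [-3.14, 0.0, 1.726]
force: [0.5, -0.8, -1.4]
grip_width: 0.0471
finger_force: 0.0
```

```bash
python3 - <<'E'
from h import *
s=observe();print(s['position'],s['force'],s['finger_force'],s['grip_width'])
a=grab_frame("scene")[:,:,::-1]
cv2.imwrite("pics/s4.png",cv2.resize(a[90:220,150:270],None,fx=4.5,fy=4.5,interpolation=cv2.INTER_CUBIC))
E
```

```text
[ 0.54082027 -0.20704178  0.28287613] [ 0.45972784 -0.79432984 -1.43865592] 0.0 0.047054670466022706
```

View pics/s4.png

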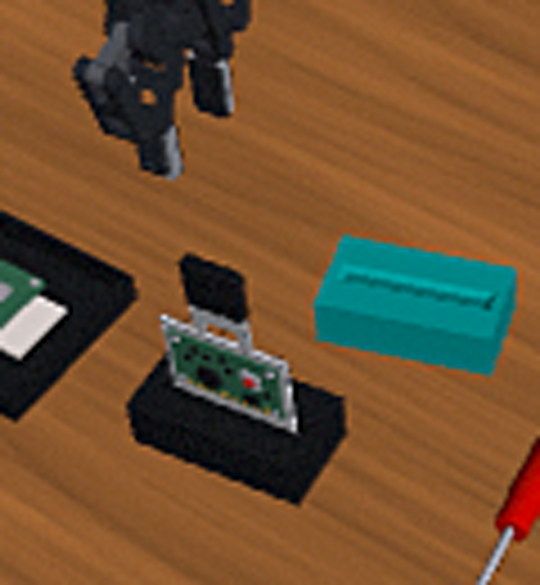

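The carrier stands upright in the groove (plate at crop px (175,380) to (295,430)), and the open gripper is well above it.

```bash
python3 -c "
from workcell import *
print(job_done())"
```

```text
the job is handed in; nothing more can be done
None
```

I worked the carrier over the barb, stood it upright on the floor of the black rack's groove, let go and handed the job in at about 25 s of the 72 s allowed. The hand-in returned no verdict; the wrist sensor read at most about 14 N at the hook and 10 N at the rack.

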